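Set the trimming stop four clicks on and lock it

TASK

The trimming stop has to come out by four clicks: pushing with a fingertip, turn its click-stop dial exactly four clicks clockwise (seen from above) from where it stands, and leave it resting in that click. Then push the lock lever beside it over to its far, locked side. Push gently with closed fingers: grip, pinch or lift nothing, and leave the loose parts round the stop where they are.

Things in the scene. Friction and masses are not known exactly. Their poses are not given: they have to be found in the camera images.
- stop_unit: Trimming stop screwed to the bench: dark steel base plate 140 (x) x 315 (y) x 28 mm. Origin on the bench surface 67 mm to the -y side of the plate's middle; x points away from the robot, y left, z up, yaw within 0.3 rad. Carries the dial (axis at x 0, y -25 mm), the lock lever's block (70x50 mm, top 53 mm over the bench, centre x 0, y +125 mm) and a low rod on its far side that the dial moves out 2 mm a click.
- dial: Steel disc, diameter 92 mm, top 59 mm over the bench, on a round grey housing (radius 56 mm, top 49 mm). Across it stands a black grip bar, top 81 mm over the bench, 14 mm thick from its round tail (47 mm from the axis) to 24 mm past the axis, then a 7 mm thick pointer to 44 mm, white line on top. Either end can be pushed sideways. Origin on the axis, 49 mm over the bench; z up; the frame turns with it.
- dial_axis (a point): Point on the dial's upright axis, 70 mm over the bench (half height of the bar), axes as the unit's. Clicks are 24 degrees apart, 8 in all between end stops, a tick on the housing for each; the start is one of the first three. Leaving a click takes about 0.08 N m (under 3 N pushed 30 mm from the axis); past half way the dial snaps ahead by itself into the next click and stays there.
- dial_pointer (a point): Point inside the pointer end of the dial's bar, 40 mm from the dial axis, at half height of the bar (70 mm over the bench). It turns with the dial; four clicks are 96 degrees clockwise and carry it 59 mm in a straight line from its start.
- lock_lever (a joint): Lock lever, rad: 0 = unlocked, leaning towards the robot (unit's -x), 1.0 = locked, leaning to the far side (+x), with a stop at either end. It starts between 0 and 0.15, moves with light friction (0.06 N m, about 1 N at the ball) and stays where it is left.
- lock_lever_tip (a point): Centre of the lever's black ball (diameter 26 mm) on a steel stem of 10 mm. The ball turns at 55 mm about a pivot along the unit's y, 50 mm over the bench at unit x 0, y +125 mm: 26 mm to the near side and 98 mm over the bench at 0, 26 mm to the far side at 1.0, top of the ball 118 mm over the bench half way.
- clamp_block_10: Bystander, not to be moved: dark clamp block with a light conical post, 24x60x29 mm, loose, on the bench beyond the stop unit. Origin at the centre of its underside.
- clamp_block_03: Bystander, not to be moved: low dark clamp block with a light plate on top, 25x52x21 mm, loose, on the base plate left of the lever. Origin at the centre of its underside.
- clamp_block_26: Bystander, not to be moved: dark clamp block with a light conical post, 24x63x28 mm, loose, on the base plate between dial and lever. Origin at the centre of its underside.
- clamp_block_09: Bystander, not to be moved: dark clamp block with a cream-coloured round nut, 24x59x27 mm, loose, on the cardboard mat at the back left. Origin at the centre of its underside.

How it is judged:
By the outcome, as a careful person would: the job done as asked, in the order asked, and still so for the second after the job is handed in, with the robot touching nothing.
It also fails if it takes over 64 s, if anything falls off the work surface, if the arm or the gripper's body presses on something with over 40 N, if the wrist force passes 120 N, or if a joint passes its speed limit or range.

ROBOT

A 6-joint arm with a two-finger parallel gripper is mounted at the origin on a cart in front of the work surface, level with it; the furniture and walls round the work are solid. World frame = base frame: x ahead of the robot, y to its left, z up, the work surface at z = 0. Lengths are in m, angles in rad, forces in N, time in s.
With the tool pointing down it reaches from about 0.3 to 1 m from the base axis. Payload 5.1 kg.
Tool frame: the origin (TCP) lies at the very end of the fingers, on their centre line; the grasp point (between the pads) lies 19 mm behind it; z points along the fingers, y is the direction in which the jaws open and shut (so a half turn about z gives the same grasp; the last joint's range is limited). The gripper opens to 95 mm and grips with 3 to 60 N. Pads are 20 mm wide; open, the fingers measure 119 mm over their backs; the gripper's body (75 mm by 180 mm) begins 59 mm behind the grasp point.
Start: joints at [-1.42, 0.124, 1.65, -0, 1.367, -0.083], TCP at [0.151, -0.632, 0.215] pointing down, gripper open.
Joint ranges: [-2.61, 2.61], [-1.02, 2.33], [0.03, 2.71], [-1.35, 4.49], [0.32, 2.68], [-2.91, 2.91]. Speed limits (rad/s): [2.57, 2.57, 3.14, 3.14, 3.14, 3.14].

INTERFACE

Orientations are given as a 3x3 rotation matrix whose columns are the frame's x, y, z axes.
In Python, from bench import readout, snapshot, robot gives the robot as it stands.
- The arm moves only by the tool apply_moves, never from a script. Its argument "motion" is a list of rows, each an object with "travel": the shift along the tool's x, y, z in mm, a list of three; "twist": the turn about the tool's z in degrees; "hand": the finger opening in mm, from 0 to 95.1. In form: [{"travel": [tx, ty, tz], "twist": twist, "hand": hand}, ...]. A call has 1 to 5 rows; each row is the pose to reach, as a shift and turn from the pose measured when the call began, along the tool's axes at that moment; what a row does not reach only later rows make up. A row lasts 1/12 s, in which the tool goes at most 41.7 mm and 7.16 degrees, less where a joint would pass 70% of its speed; a pose out of reach is approached as far as the arm can. A call with a gripper value outside its range is refused whole. The fingers move at their own pace and stop on an object; "force" is the grip in N (left out, the last holds). Time passes only in rows, so rows that repeat a pose let the fingers close. It gives the time, the measured TCP pose, the force and the opening at its end, in the units of the state.
- readout.get_state(): the state, without advancing time (a new reading comes with each control period).
- snapshot(name): name is "scene" or "top" or "wrist"; returns a dict with "color" (400x640x3 uint8, blue, green, red), "fx", "fy", "cx", "cy" (pixels), "k1" (the pictures are not rectified: a ray, as slopes to the right and down, at radius r is drawn at 1 + k1 r^2 times it, then the intrinsics apply), "R" (3x3) and "t" (3): a world point X has camera coordinates R X + t; the wrist camera has in their place "tool_from_camera" (4x4, takes a point from camera to tool coordinates, whose origin is the TCP and whose axes are the flange's). Camera axes: x right, y down, z forward; pixel columns grow to the right and rows downward; lengths in m; the calibration is good to about 2 mm. A picture is of the moment at which its call begins: read the wrist's pose just before it. There is no depth.
- robot.sign_off(): hands the job in, once; it reports no verdict.
The state is a dict: "time": time; "q": joint angles; "joint_velocities": joint speeds; "joint_torque": joint torques, N m; "eef_pos": TCP position; "ee_rot": TCP orientation; "force": force on the tool from outside, world axes, zero at the start; "moment": the same for the moment, N m; "opening": opening from 0.0 (shut) to 1.0 (fully open).
Only numpy, scipy, OpenCV 4.12 (cv2) and the standard library are available. Lean on these libraries where they do the work, as an engineer would, in place of code of your own. Each camera call takes 0.05 s, during which the arm holds its last target. There are 200 camera calls.

## Working session

There is one attempt and no reset: what is moved stays moved. The work goes in short steps, Python scripts to look and compute and a tool call to move; the robot and the scene stay as the last step left them, time stands still between calls to the robot, and variables do not carry over. Pictures are saved under pics/ and viewed, about 8 in all and at most 12, crops included, and the job is handed in when it is done.

Besides the shell and the picture viewer there is one more tool, called after "Call:" as name(argument=value, ...) on one line, values as JSON. apply_moves: Moves the arm, as the interface text tells. Its arguments: {"type":"object","properties":{"motion":{"type":"array","items":{"type":"object","properties":{"travel":{"type":"array","items":{"type":"number"}},"twist":{"type":"number"},"hand":{"type":"number"}}}},"force":{"type":"number"}},"required":["motion"]}

```bash
mkdir -p pics; ls; cat > h.py <<'E'
import numpy as np, cv2
from bench import readout, snapshot, robot
def grab(n,f):
    s=readout.get_state(); d=snapshot(n); cv2.imwrite(f'pics/{f}.png',d['color'])
    d['s']=s; np.save(f'pics/{f}.npy',d,allow_pickle=True); return d
def load(f): return np.load(f'pics/{f}.npy',allow_pickle=True).item()
def RT(d):
    if 'R' in d: return np.array(d['R']),np.array(d['t'])
    T=np.eye(4); T[:3,:3]=d['s']['ee_rot']; T[:3,3]=d['s']['eef_pos']
    M=np.linalg.inv(T@np.array(d['tool_from_camera'])); return M[:3,:3],M[:3,3]
def proj(d,X):
    R,t=RT(d); c=np.atleast_2d(X)@R.T+t; p=c[:,:2]/c[:,2:]
    p=p*(1+d['k1']*(p**2).sum(1,keepdims=True)); return p*[d['fx'],d['fy']]+[d['cx'],d['cy']]
def at_z(d,uv,z):
    R,t=RT(d); q=(np.atleast_2d(uv)-[d['cx'],d['cy']])/[d['fx'],d['fy']]; p=q.copy()
    for _ in range(20): p=q/(1+d['k1']*(p**2).sum(1,keepdims=True))
    r=np.c_[p,np.ones(len(p))]@R; o=-R.T@t
    return o+r*((z-o[2])/r[:,2])[:,None]
E
python3 - <<'E'
from h import *
a=grab('scene','s0');b=grab('top','t0')
s=a['s'];print(s['time'],s['eef_pos'],s['ee_rot'],s['opening'])
cv2.imwrite('pics/b0.png',cv2.resize(np.vstack([a['color'],b['color']]),(480,600)))
E
```

```text
pics
0.0 [ 0.15043203 -0.6316989   0.21342687] [[ 9.72800191e-01  2.31645565e-01 -3.46032210e-04]
 [ 2.31645789e-01 -9.72798141e-01  2.00126096e-03]
 [ 1.26963734e-04 -2.02698395e-03 -9.99997938e-01]] 1.001448691842422
```

View pics/t0.png

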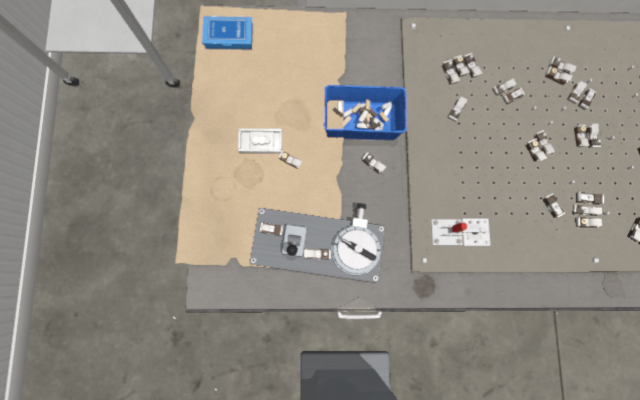

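The top view shows the unit at about (317,245), the dial at (357,250), and the lever ball near (291,250). Next: enlarged crops of both views.

```bash
python3 - <<'E'
from h import *
b=load('t0')
print(at_z(b,[[357,250]],.059), at_z(b,[[291,250]],.1), at_z(b,[[262,211],[382,228],[376,278],[253,263]],.028))
c=cv2.resize(b['color'][195:295,235:400],None,fx=4.8,fy=4.8,interpolation=cv2.INTER_CUBIC)
cv2.imwrite('pics/c0.png',c)
E
```

```text
[[0.53232527 0.03877626 0.059     ]] [[0.52958071 0.1925775  0.1       ]] [[ 0.62921175  0.2666463   0.028     ]
 [ 0.58814745 -0.02791749  0.028     ]
 [ 0.46742671 -0.00981522  0.028     ]
 [ 0.50316478  0.28518682  0.028     ]]
```

View pics/c0.png

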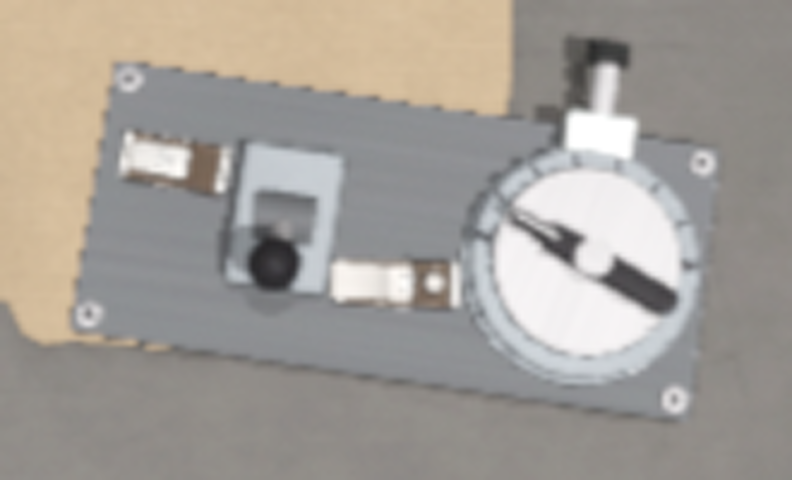

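View pics/s0.png

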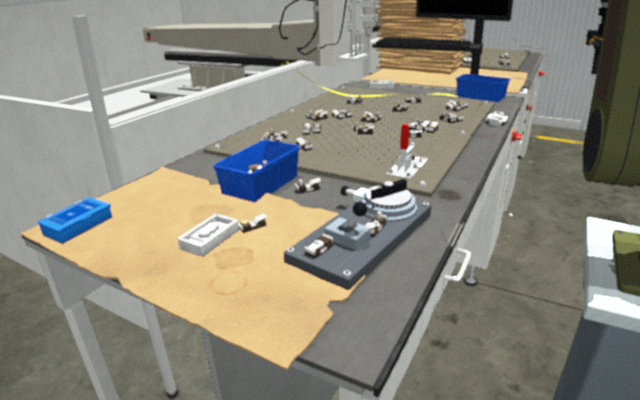

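The crop shows the pointer tip at (510,210), the axis at (595,257) and the tail at (668,300), so the pointer faces +y and slightly +x. The lever ball (275,262) leans to the near side. The scene view agrees, and nothing tall stands in the way. I'll go above the dial for a closer wrist view, closing the fingers on the way.

Call:
apply_moves(motion=[{"travel": [27, -30, -8], "twist": 0, "hand": 0}, {"travel": [54, -60, -16], "twist": 0, "hand": 0}, {"travel": [81, -90, -25], "twist": 0, "hand": 0}, {"travel": [108, -120, -35], "twist": 0, "hand": 0}, {"travel": [135, -150, -45], "twist": 0, "hand": 0}], force=20)

```text
time: 0.52
eef_pos: [0.2474, -0.4526, 0.2583]
ee_rot: [[0.973, 0.231, -0.001], [0.231, -0.973, 0.003], [0.0, -0.003, -1.0]]
force: [0.7, -0.1, -0.0]
opening: 0.707
```

Call:
apply_moves(motion=[{"travel": [27, -30, -4], "twist": 0, "hand": 0}, {"travel": [54, -60, -8], "twist": 0, "hand": 0}, {"travel": [81, -90, -12], "twist": 0, "hand": 0}, {"travel": [108, -120, -16], "twist": 0, "hand": 0}, {"travel": [135, -150, -20], "twist": 0, "hand": 0}])

```text
time: 0.93
eef_pos: [0.3443, -0.2736, 0.2786]
ee_rot: [[0.973, 0.23, -0.001], [0.23, -0.973, 0.003], [0.0, -0.003, -1.0]]
force: [0.2, 0.3, 0.4]
opening: 0.352
```

Call:
apply_moves(motion=[{"travel": [27, -30, -4], "twist": 0, "hand": 0}, {"travel": [54, -60, -8], "twist": 0, "hand": 0}, {"travel": [81, -90, -12], "twist": 0, "hand": 0}, {"travel": [108, -120, -16], "twist": 0, "hand": 0}, {"travel": [135, -150, -20], "twist": 0, "hand": 0}])

```text
time: 1.35
eef_pos: [0.4414, -0.0945, 0.2991]
ee_rot: [[0.973, 0.23, -0.001], [0.23, -0.973, 0.003], [0.0, -0.003, -1.0]]
force: [1.3, -0.2, -0.1]
opening: 0.025
```

```bash
python3 - <<'E'
from h import *
d=grab('wrist','w0');s=d['s'];print(s['time'],s['eef_pos'],s['ee_rot'],s['q'],s['opening'],s['force']);print(d['tool_from_camera'],d['fx'],d['k1'])
print(proj(d,[[.532,.039,.07],[.53,.193,.1]]))
E
```

```text
1.35 [ 0.44141052 -0.09450867  0.2991243 ] [[ 9.73097319e-01  2.30393671e-01 -6.03801777e-04]
 [ 2.30394403e-01 -9.73091860e-01  3.26365675e-03]
 [ 1.64371265e-04 -3.31496819e-03 -9.99994492e-01]] [-0.33182352 -0.37005514  1.95927425  0.00288934  1.55400768  1.00643869] 0.024505552053846746 [ 1.28853236 -0.2439834  -0.10474518]
[[ 6.04695787e-04 -9.64227790e-01 -2.65074335e-01  7.45422659e-02]
 [ 9.99999660e-01  4.34295057e-04  7.01449346e-04 -1.49697223e-03]
 [-5.61236480e-04 -2.65074669e-01  9.64227725e-01 -1.70156314e-01]
 [ 0.00000000e+00  0.00000000e+00  0.00000000e+00  1.00000000e+00]] 338.1696378855455 -0.016398112393294133
[[226.09625235  69.82821972]
 [ 67.23952487  31.99837459]]
```

Call:
apply_moves(motion=[{"travel": [20, -34, 6], "twist": 0, "hand": 0}, {"travel": [40, -68, 12], "twist": 0, "hand": 0}, {"travel": [60, -102, 18], "twist": 0, "hand": 0}, {"travel": [80, -136, 24], "twist": 0, "hand": 0}, {"travel": [100, -170, 30], "twist": 0, "hand": 0}])

```text
time: 1.82
eef_pos: [0.5009, 0.1021, 0.271]
ee_rot: [[0.971, 0.238, 0.002], [0.238, -0.971, 0.008], [0.004, -0.007, -1.0]]
force: [0.6, -0.4, 0.1]
opening: 0.002
```

Call:
apply_moves(motion=[{"travel": [0, 0, 0], "twist": 0, "hand": 0}])

```text
time: 1.9
eef_pos: [0.5006, 0.1071, 0.2689]
ee_rot: [[0.97, 0.244, -0.001], [0.244, -0.97, 0.01], [0.002, -0.01, -1.0]]
force: [-0.8, -0.9, -0.8]
opening: 0.007
```

```bash
python3 - <<'E'
from h import *
d=grab('wrist','w1');s=d['s'];print(s['time'],s['eef_pos'],s['opening'])
print(proj(d,[[.532,.039,.07],[.53,.193,.1]]))
E
```

```text
1.9 [0.50064343 0.10713139 0.26885107] 0.006515476401667523
[[392.57389184 168.74493173]
 [248.6880471  137.70543063]]
```

View pics/w1.png

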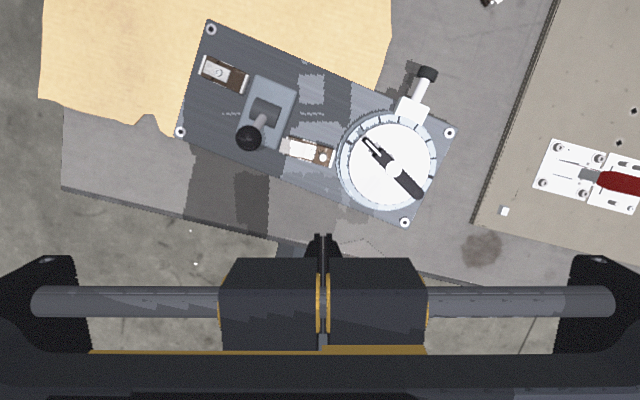

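The wrist view shows the dial disc centred near (390,164), the bar from pointer tip (365,140) to tail (418,195), the ball at (249,138), and the plate screws at (210,29), (449,132), (404,222) and (180,131).

```bash
python3 - <<'E'
from h import *
d=load('w1')
c=d['color'][90:240,310:460]; cv2.imwrite('pics/c1.png',cv2.resize(c,(600,600),interpolation=cv2.INTER_CUBIC))
S=at_z(d,[[210,29],[449,132],[404,222],[180,131]],.028); print(S)
v=(S[0]-S[1])+(S[3]-S[2]); yaw=np.arctan2(-v[0],v[1]); m=S.mean(0)[:2]
R=np.array([[np.cos(yaw),-np.sin(yaw)],[np.sin(yaw),np.cos(yaw)]])
u=lambda a:m+R@(np.array(a)-[0,.067])
print('yaw',yaw,'mid',m,'axis',u([0,-.025]),'ball0',u([-.026,.125]),'sizes',np.linalg.norm(S[0]-S[1]),np.linalg.norm(S[0]-S[3]))
print('ball seen',at_z(d,[[249,138]],.098))
gray=cv2.cvtColor(d['color'],6)
w=(gray>225).astype(np.uint8); w[:,:345]=0;w[:,440:]=0;w[:118]=0;w[210:]=0
k=cv2.morphologyEx(w,cv2.MORPH_OPEN,np.ones((3,3))); cs,_=cv2.findContours(w,0,2); C=cv2.convexHull(max(cs,key=cv2.contourArea)); e=cv2.fitEllipse(C);print('disc ell',e,at_z(d,[e[0]],.059))
E
```

```text
[[ 0.62777671  0.2721711   0.028     ]
 [ 0.5861457  -0.0228235   0.028     ]
 [ 0.46539073 -0.00529533  0.028     ]
 [ 0.50861393  0.28915859  0.028     ]]
yaw -0.1429730329923424 mid [0.54698177 0.13330272] axis [0.53387301 0.04224141] ball0 [0.52951127 0.19441558] sizes 0.2979177044118885 0.12036752864546937
ball seen [[0.52953967 0.19304338 0.098     ]]
disc ell ((390.05224609375, 163.90603637695312), (85.66355895996094, 101.22911071777344), 52.171451568603516) [[0.53534801 0.04082089 0.059     ]]
```

View pics/c1.png

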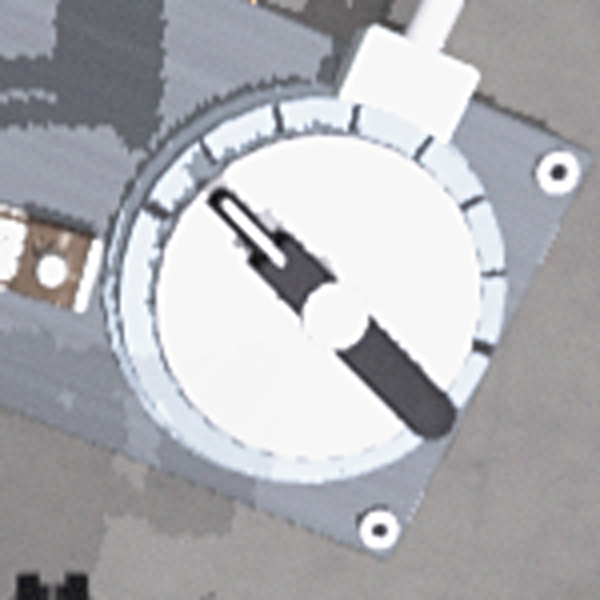

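The crop shows eight ticks, from (155,213) clockwise to (483,347), with the pointer tip at (213,192), the hub at (335,318) and the tail at (440,425).

```bash
python3 - <<'E'
from h import *
d=load('w1'); A=np.array([.5345,.0415])
px=lambda p:np.array(p)/4.+[310,90]
T=at_z(d,px([[155,213],[207,153],[279,118],[355,118],[427,147],[475,200],[497,273],[483,347]]),.049)[:,:2]-A
print('ticks',np.degrees(np.arctan2(T[:,1],T[:,0])).round(1),np.linalg.norm(T,axis=1).round(4))
B=at_z(d,px([[213,192],[335,318],[440,425]]),.081)[:,:2]-A
print(B,np.linalg.norm(B,axis=1)); v=B[0]-B[2];print('bar',np.degrees(np.arctan2(v[1],v[0])))
E
```

```text
ticks [ 77.6  52.4  27.1   2.7 -22.5 -45.5 -69.6 -93. ] [0.0508 0.0503 0.0504 0.0501 0.0514 0.0525 0.0537 0.0535]
[[ 0.02209454  0.03922477]
 [-0.00175386 -0.00139185]
 [-0.02281137 -0.03785259]] [0.04501946 0.00223904 0.04419476]
bar 59.774566200057826
```

```bash
cat >> h.py <<'E'
A=np.array([.534,.041])
def plan(rows,r=.037):
    s=readout.get_state(); R=np.array(s['ee_rot']); p=np.array(s['eef_pos']); y0=np.arctan2(R[1,0],R[0,0])
    print('t',s['time'],'pos',p.round(4),'yaw',np.degrees(y0).round(1),'F',np.round(s['force'],1),'q6',round(s['q'][5],2))
    for th,off,z in rows:
        t=np.radians(th); e=np.array([np.cos(t),np.sin(t)]); n=np.array([-e[1],e[0]])
        P=np.r_[A+r*e+off*n,z]; print((R.T@(P-p)*1e3).round(1),'twist',round(np.degrees(y0)-th,1))
E
python3 - <<'E'
from h import *
plan([(62,.026,.14),(62,.026,.066)])
E
```

```text
t 1.95 pos [0.5003 0.1049 0.2692] yaw 14.1 F [-0.2 -0.1 -0.4] q6 1.42
[ 22.6  26.3 129. ] twist -47.9
[ 22.5  26.9 203. ] twist -47.9
```

Call:
apply_moves(motion=[{"travel": [5, 5, 26], "twist": -7, "hand": 0}, {"travel": [10, 10, 52], "twist": -14, "hand": 0}, {"travel": [14, 16, 78], "twist": -21, "hand": 0}, {"travel": [18, 21, 104], "twist": -28, "hand": 0}, {"travel": [22, 26, 129], "twist": -35, "hand": 0}])

```text
time: 2.37
eef_pos: [0.5276, 0.0844, 0.1387]
ee_rot: [[0.652, 0.759, -0.001], [0.759, -0.652, 0.007], [0.005, -0.006, -1.0]]
force: [-0.1, 0.1, 0.9]
opening: 0.003
```

Call:
apply_moves(motion=[{"travel": [0, 0, 0], "twist": -7, "hand": 0}, {"travel": [0, 0, 0], "twist": -13, "hand": 0}, {"travel": [0, 0, 0], "twist": -13, "hand": 0}])

```text
time: 2.62
eef_pos: [0.5269, 0.0828, 0.1377]
ee_rot: [[0.464, 0.886, -0.003], [0.886, -0.464, 0.007], [0.005, -0.006, -1.0]]
force: [0.2, -0.5, -0.3]
opening: 0.009
```

```bash
python3 - <<'E'
from h import *
plan([(62,.026,.11),(62,.026,.066)])
d=grab('wrist','w2')
E
```

```text
t 2.6167 pos [0.5269 0.0828 0.1377] yaw 62.3 F [ 0.2 -0.5 -0.3] q6 0.53
[ 3.3  0.  27.8] twist 0.3
[ 3.1  0.3 71.8] twist 0.3
```

View pics/w2.png

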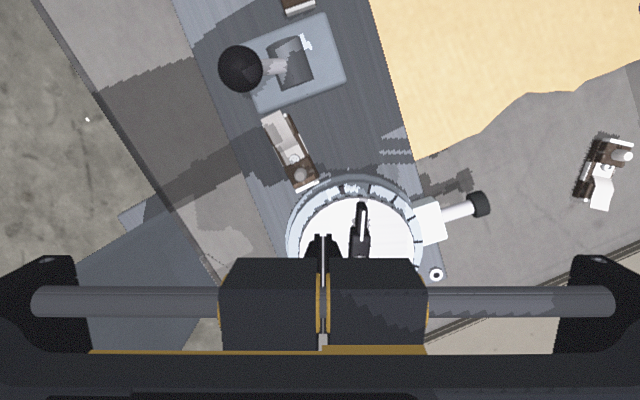

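The finger tips (322,240) sit to the left of the pointer (361,225), with a clear gap and parallel to it. Now I'll descend.

Call:
apply_moves(motion=[{"travel": [1, 0, 25], "twist": 0, "hand": 0}, {"travel": [3, 0, 50], "twist": 0, "hand": 0}, {"travel": [3, 0, 72], "twist": 0, "hand": 0}, {"travel": [3, 0, 72], "twist": 0, "hand": 0}])

```text
time: 3.0
eef_pos: [0.5252, 0.0853, 0.0623]
ee_rot: [[0.47, 0.882, -0.01], [0.882, -0.47, 0.006], [0.001, -0.012, -1.0]]
force: [-1.0, -0.5, -1.2]
opening: 0.009
```

```bash
python3 - <<'E'
from h import *
plan([(62,.018,.066),(58,.0155,.066),(54,.0155,.066),(50,.0155,.066),(46,.0155,.066)])
E
```

```text
t 3.0 pos [0.5252 0.0853 0.0623] yaw 61.9 F [-1.  -0.5 -1.2] q6 0.54
[ 2.  10.5 -3.9] twist -0.1
[ 3.  15.6 -3.9] twist 3.9
[ 3.8 18.3 -3.9] twist 7.9
[ 4.4 21.  -4. ] twist 11.9
[ 4.9 23.8 -4. ] twist 15.9
```

Call:
apply_moves(motion=[{"travel": [2, 8, -4], "twist": 0, "hand": 0}, {"travel": [3, 14, -4], "twist": 3, "hand": 0}, {"travel": [4, 18, -4], "twist": 8, "hand": 0}, {"travel": [4.4, 21, -4], "twist": 12, "hand": 0}, {"travel": [5, 24, -4], "twist": 16, "hand": 0}])

```text
time: 3.42
eef_pos: [0.5507, 0.078, 0.0688]
ee_rot: [[0.699, 0.715, -0.007], [0.715, -0.699, 0.007], [0.0, -0.01, -1.0]]
force: [-4.8, 2.5, 1.1]
opening: 0.002
```

```bash
python3 - <<'E'
from h import *
plan([(t,.0155,.066) for t in (42,37,32,27,22)])
E
```

```text
t 3.4167 pos [0.5507 0.078  0.0688] yaw 45.6 F [-4.8  2.5  1.1] q6 0.81
[-0.3  0.8  2.8] twist 3.6
[0.7 4.2 2.7] twist 8.6
[1.4 7.6 2.7] twist 13.6
[ 1.8 11.1  2.7] twist 18.6
[ 1.9 14.6  2.6] twist 23.6
```

Contact is felt (about 5 N against the push). I'll keep going round the arc.

Call:
apply_moves(motion=[{"travel": [0, 1, 2], "twist": 4, "hand": 0}, {"travel": [1, 4, 2], "twist": 9, "hand": 0}, {"travel": [1, 8, 2], "twist": 14, "hand": 0}, {"travel": [2, 11, 2], "twist": 19, "hand": 0}, {"travel": [2, 15, 2], "twist": 24, "hand": 0}])

```text
time: 3.83
eef_pos: [0.5649, 0.0687, 0.0695]
ee_rot: [[0.932, 0.363, -0.003], [0.363, -0.932, 0.007], [-0.0, -0.007, -1.0]]
force: [-0.3, -0.8, -0.2]
opening: 0.008
```

```bash
python3 - <<'E'
from h import *
plan([(t,.0155,.066) for t in (17,12,7,2,-3)])
E
```

```text
t 3.8333 pos [0.5649 0.0687 0.0695] yaw 21.3 F [-0.3 -0.8 -0.2] q6 1.22
[-0.8  1.9  3.5] twist 4.3
[0.2 5.3 3.4] twist 9.3
[0.8 8.7 3.4] twist 14.3
[ 1.2 12.2  3.4] twist 19.3
[ 1.3 15.7  3.3] twist 24.3
```

Call:
apply_moves(motion=[{"travel": [0, 2, 2], "twist": 4, "hand": 0}, {"travel": [0, 5, 2], "twist": 9, "hand": 0}, {"travel": [1, 9, 2], "twist": 14, "hand": 0}, {"travel": [1, 12, 2], "twist": 19, "hand": 0}, {"travel": [1, 16, 2], "twist": 24, "hand": 0}])

```text
time: 4.25
eef_pos: [0.5738, 0.0538, 0.0703]
ee_rot: [[0.999, -0.053, 0.001], [-0.053, -0.999, 0.007], [0.001, -0.007, -1.0]]
force: [-0.6, -1.1, -0.7]
opening: 0.007
```

```bash
python3 - <<'E'
from h import *
plan([(t,.0155,.066) for t in (-6,-9,-12,-15)])
d=grab('top','t1'); cv2.imwrite('pics/c2.png',cv2.resize(grab('wrist','w3')['color'],(640,400)))
E
```

```text
t 4.25 pos [0.5738 0.0538 0.0703] yaw -3.0 F [-0.6 -1.1 -0.7] q6 1.62
[-1.3  1.3  4.2] twist 3.0
[-0.7  3.3  4.2] twist 6.0
[-0.1  5.3  4.2] twist 9.0
[0.3 7.4 4.2] twist 12.0
```

View pics/c2.png

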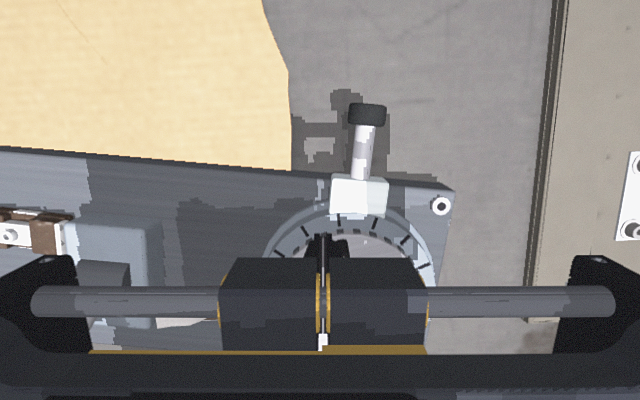

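The pointer is right beside the finger at about (342,243), so the dial is following. Two more clicks to go; I'll continue to about -15°.

Call:
apply_moves(motion=[{"travel": [-1, 2, 3], "twist": 4, "hand": 0}, {"travel": [-1, 4, 3], "twist": 7, "hand": 0}, {"travel": [0, 6, 3], "twist": 10, "hand": 0}, {"travel": [0, 8, 3], "twist": 13, "hand": 0}, {"travel": [0, 8, 3], "twist": 13, "hand": 0}])

```text
time: 4.77
eef_pos: [0.5756, 0.0457, 0.0697]
ee_rot: [[0.962, -0.272, 0.006], [-0.272, -0.962, 0.008], [0.004, -0.009, -1.0]]
force: [0.7, 2.2, 2.2]
opening: 0.007
```

```bash
python3 - <<'E'
from h import *
plan([(t,.0155,.066) for t in (-19,-23,-26,-29,-32)])
E
```

```text
t 4.7667 pos [0.5756 0.0457 0.0697] yaw -15.8 F [0.7 2.2 2.2] q6 1.82
[-1.   2.5  3.7] twist 3.2
[-0.1  5.2  3.7] twist 7.2
[0.4 7.2 3.6] twist 10.2
[0.8 9.3 3.6] twist 13.2
[ 1.1 11.3  3.6] twist 16.2
```

Call:
apply_moves(motion=[{"travel": [-1, 3, 3], "twist": 3, "hand": 0}, {"travel": [0, 5, 3], "twist": 7, "hand": 0}, {"travel": [0, 7, 3], "twist": 10, "hand": 0}, {"travel": [1, 9, 3], "twist": 13, "hand": 0}, {"travel": [1, 11, 3], "twist": 16, "hand": 0}])

```text
time: 5.18
eef_pos: [0.5747, 0.036, 0.068]
ee_rot: [[0.849, -0.528, 0.009], [-0.528, -0.849, 0.011], [0.002, -0.013, -1.0]]
force: [2.1, 5.6, -0.1]
opening: 0.003
```

Call:
apply_moves(motion=[{"travel": [0, 0, 0], "twist": 0, "hand": 0}])

```text
time: 5.27
eef_pos: [0.5752, 0.036, 0.0688]
ee_rot: [[0.85, -0.527, 0.01], [-0.527, -0.85, 0.011], [0.002, -0.014, -1.0]]
force: [-0.2, 1.2, 0.9]
opening: 0.004
```

```bash
python3 - <<'E'
from h import *
plan([(t,.0155,.066) for t in (-33,-35)])
d=grab('wrist','w4'); cv2.imwrite('pics/c3.png',cv2.resize(d['color'][140:270,200:450],None,fx=3,fy=3))
E
```

```text
t 5.2667 pos [0.5752 0.036  0.0688] yaw -31.8 F [-0.2  1.2  0.9] q6 2.08
[-0.4  2.8  2.8] twist 1.2
[0.1 4.1 2.7] twist 3.2
```

View pics/c3.png

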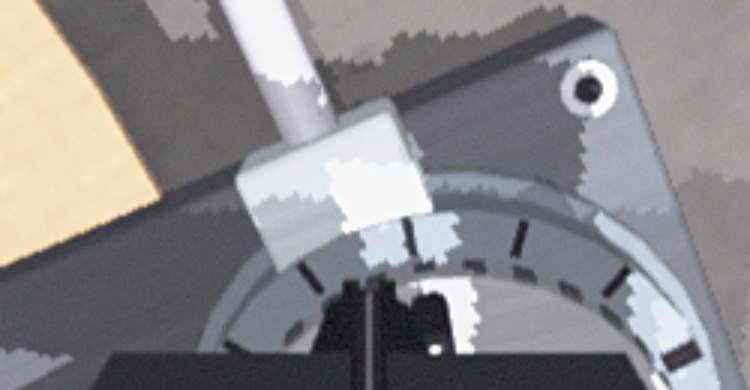

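The crop shows the pointer right of the finger near (430,300). The ticks run to the last at (683,355), and click 5's tick is at (520,238). I'll project the expected pointer for each candidate angle to compare.

```bash
python3 - <<'E'
from h import *
d=load('w4')
for th in (-15,-20,-25,-30,-35,-40,-45):
    t=np.radians(th);e=np.array([np.cos(t),np.sin(t)])
    print(th,((proj(d,[np.r_[A+.044*e,.081],np.r_[A+.026*e,.081]])-[200,140])*3).round(0).tolist())
t=np.radians(np.array([60,36,12,-12,-36,-60,-84])-8.2)
print(((proj(d,np.c_[A[0]+.052*np.cos(t),A[1]+.052*np.sin(t),0*t+.049])-[200,140])*3).round().tolist())
E
```

```text
-15 [[401.0, 339.0], [430.0, 432.0]]
-20 [[423.0, 334.0], [443.0, 429.0]]
-25 [[446.0, 331.0], [456.0, 427.0]]
-30 [[469.0, 329.0], [469.0, 426.0]]
-35 [[492.0, 329.0], [482.0, 426.0]]
-40 [[515.0, 332.0], [496.0, 428.0]]
-45 [[537.0, 336.0], [508.0, 430.0]]
[[210.0, 437.0], [239.0, 347.0], [310.0, 273.0], [410.0, 232.0], [520.0, 233.0], [618.0, 277.0], [684.0, 352.0]]
```

The ticks project within a few px. The white-line end at (435,350) puts the bar near -21°, which is click 4 of the dial (three clicks done) with the finger against it. One more click: push about 7 mm further, slowly.

Call:
apply_moves(motion=[{"travel": [0, 2, 3], "twist": 0, "hand": 0}, {"travel": [0, 3, 3], "twist": 1, "hand": 0}, {"travel": [0, 4.5, 3], "twist": 2, "hand": 0}, {"travel": [0, 6, 3], "twist": 3, "hand": 0}, {"travel": [0, 7, 3], "twist": 4, "hand": 0}])

```text
time: 5.73
eef_pos: [0.5727, 0.0294, 0.0669]
ee_rot: [[0.812, -0.584, 0.012], [-0.584, -0.812, 0.01], [0.004, -0.015, -1.0]]
force: [3.1, 0.3, 1.7]
opening: 0.007
```

```bash
python3 - <<'E'
from h import *
plan([(t,.0115,.066) for t in (-33,-35)])
d=grab('wrist','w5'); cv2.imwrite('pics/c4.png',cv2.resize(d['color'][140:270,200:450],None,fx=3,fy=3))
for th in (-20,-25,-30,-35,-40,-45,-50):
    t=np.radians(th);e=np.array([np.cos(t),np.sin(t)])
    print(th,((proj(d,[np.r_[A+.041*e,.081]])-[200,140])*3).round(0).tolist())
E
```

```text
t 5.7333 pos [0.5727 0.0294 0.0669] yaw -35.7 F [3.1 0.3 1.7] q6 2.14
[-1.8 -0.   0.9] twist -2.7
[-1.3  1.3  0.8] twist -0.7
-20 [[385.0, 360.0]]
-25 [[406.0, 356.0]]
-30 [[427.0, 353.0]]
-35 [[448.0, 352.0]]
-40 [[470.0, 353.0]]
-45 [[491.0, 355.0]]
-50 [[512.0, 360.0]]
```

View pics/c4.png

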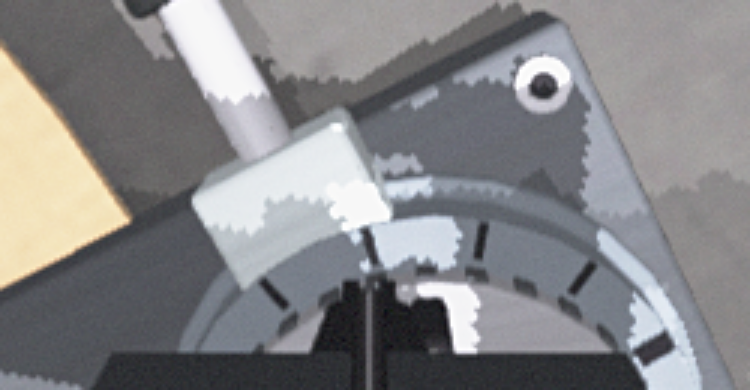

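The pointer still touches the finger, near (432,300). That puts the bar at about -30°, just short of the half-way point. I'll push 3 mm more.

Call:
apply_moves(motion=[{"travel": [-1, 1, 0], "twist": 1, "hand": 0}, {"travel": [-1, 2, 0], "twist": 2, "hand": 0}, {"travel": [-1, 3, 0], "twist": 2, "hand": 0}, {"travel": [-1, 3, 0], "twist": 2, "hand": 0}])

```text
time: 6.12
eef_pos: [0.5692, 0.027, 0.0661]
ee_rot: [[0.79, -0.613, 0.01], [-0.613, -0.79, 0.009], [0.003, -0.013, -1.0]]
force: [3.2, -2.0, 0.6]
opening: 0.002
```

```bash
python3 - <<'E'
from h import *
plan([(-35,.0115,.066)])
d=grab('wrist','w6'); c=d['color'][200:228,300:400]
g=cv2.cvtColor(d['color'],6)
for r in (234,238,242,246): print(r,g[r,318:372].tolist())
for th in (-30,-35,-40,-45,-50):
    t=np.radians(th);e=np.array([np.cos(t),np.sin(t)])
    print(th,proj(d,[np.r_[A+.044*e,.081],np.r_[A+.044*e,.062]]).round(0).tolist())
E
```

```text
t 6.1167 pos [0.5692 0.027  0.0661] yaw -37.8 F [ 3.2 -2.   0.6] q6 2.17
[ 0.  -2.8  0.1] twist -2.8
234 [28, 62, 142, 149, 159, 162, 166, 172, 88, 33, 34, 29, 32, 104, 255, 236, 224, 184, 250, 250, 249, 250, 233, 250, 250, 249, 249, 249, 249, 248, 247, 246, 246, 246, 246, 246, 248, 249, 249, 252, 244, 178, 153, 153, 156, 154, 145, 142, 139, 129, 126, 122, 122, 124]
238 [22, 41, 32, 43, 98, 105, 53, 33, 32, 22, 32, 29, 29, 47, 130, 163, 161, 162, 157, 157, 144, 77, 29, 21, 30, 24, 17, 30, 27, 19, 12, 37, 146, 255, 248, 245, 244, 244, 244, 245, 247, 230, 227, 166, 156, 157, 159, 159, 159, 160, 161, 160, 162, 165]
242 [30, 29, 44, 42, 99, 107, 52, 43, 41, 34, 25, 30, 28, 33, 32, 31, 30, 31, 82, 144, 107, 46, 24, 32, 35, 41, 37, 37, 37, 32, 28, 25, 39, 139, 255, 247, 243, 243, 244, 246, 251, 228, 164, 155, 154, 154, 157, 158, 159, 157, 155, 157, 157, 159]
246 [29, 32, 42, 44, 103, 109, 52, 40, 42, 29, 41, 26, 39, 37, 33, 27, 29, 29, 31, 23, 33, 28, 39, 40, 31, 35, 31, 37, 38, 34, 34, 32, 25, 52, 181, 255, 248, 245, 246, 250, 255, 185, 156, 161, 162, 164, 159, 160, 159, 156, 164, 156, 164, 162]
-30 [[333.0, 250.0], [333.0, 236.0]]
-35 [[341.0, 249.0], [340.0, 236.0]]
-40 [[349.0, 249.0], [347.0, 236.0]]
-45 [[356.0, 250.0], [354.0, 236.0]]
-50 [[364.0, 251.0], [360.0, 237.0]]
```

The pointer's front face now spans columns 340–350 (bar at about -38.5°), with a light gap to the finger, so it has snapped ahead. I'll back off sideways, lift and check.

Call:
apply_moves(motion=[{"travel": [0, -8, 0], "twist": 0, "hand": 0}, {"travel": [0, -16, 0], "twist": 0, "hand": 0}, {"travel": [0, -18, -30], "twist": 0, "hand": 0}, {"travel": [0, -18, -65], "twist": 0, "hand": 0}, {"travel": [0, -18, -105], "twist": 0, "hand": 0}])

```text
time: 6.58
eef_pos: [0.5769, 0.0414, 0.1692]
ee_rot: [[0.791, -0.612, 0.002], [-0.612, -0.791, 0.009], [-0.004, -0.009, -1.0]]
force: [0.6, 0.9, -0.6]
opening: 0.007
```

```bash
python3 - <<'E'
from h import *
plan([])
s=readout.get_state(); R=np.array(s['ee_rot']); p=np.array(s['eef_pos'])
print(R.T@(np.array([.43,.12,.27])-p)*1e3)
E
```

```text
t 6.5833 pos [0.5769 0.0414 0.1692] yaw -37.7 F [ 0.6  0.9 -0.6] q6 2.2
[-164.69300896   26.89758593 -100.34163891]
```

Call:
apply_moves(motion=[{"travel": [-30, 5, -25], "twist": -6, "hand": 0}, {"travel": [-64, 11, -45], "twist": -12, "hand": 0}, {"travel": [-98, 16, -65], "twist": -18, "hand": 0}, {"travel": [-131, 21, -83], "twist": -24, "hand": 0}, {"travel": [-165, 27, -100], "twist": -30, "hand": 0}])

```text
time: 7.0
eef_pos: [0.4278, 0.1213, 0.2702]
ee_rot: [[0.992, -0.129, 0.0], [-0.129, -0.992, 0.01], [-0.001, -0.01, -1.0]]
force: [0.3, 0.2, 1.0]
opening: 0.005
```

Call:
apply_moves(motion=[{"travel": [0, 0, 0], "twist": 0, "hand": 0}, {"travel": [0, 0, 0], "twist": 0, "hand": 0}])

```text
time: 7.17
eef_pos: [0.4272, 0.1226, 0.2715]
ee_rot: [[0.992, -0.127, 0.003], [-0.127, -0.992, 0.011], [0.001, -0.011, -1.0]]
force: [0.7, -0.7, 0.8]
opening: 0.01
```

```bash
python3 - <<'E'
from h import *
d=grab('wrist','w7'); plan([])
print(proj(d,[[.534,.041,.059],[.53,.193,.1]]))
u,v=proj(d,[[.534,.041,.059]])[0].astype(int); u0=max(u-200,0);v0=max(v-65,0)
print(u0,v0); cv2.imwrite('pics/c5.png',cv2.resize(d['color'][v0:v0+140,u0:u0+266],None,fx=3,fy=3,interpolation=cv2.INTER_CUBIC))
E
```

```text
t 7.2167 pos [0.4275 0.1219 0.2702] yaw -7.4 F [-0.7  0.2  0. ] q6 1.85
[[389.39670724  70.27769113]
 [239.84774776  91.05540051]]
189 5
```

View pics/c5.png

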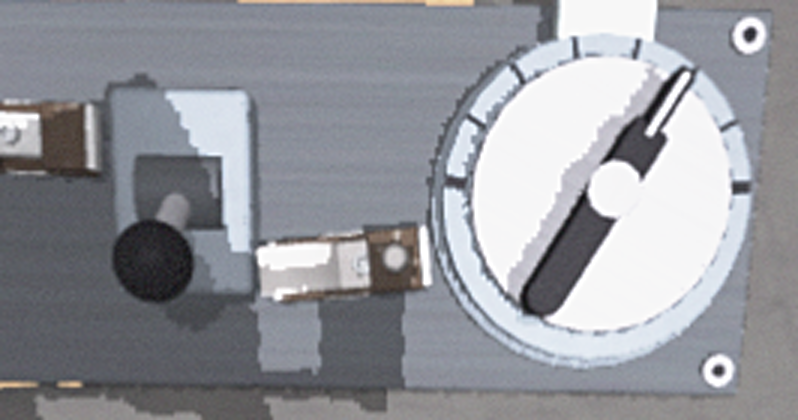

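The crop shows the pointer (685,75) on the sixth tick from the left (692,75). It started at the second, so that is exactly four clicks, and the finger is clear. The loose blocks are unmoved, and the ball at (153,261) matches its predicted pixel. Now the lever.

```bash
python3 - <<'E'
from h import *
s=readout.get_state(); R=np.array(s['ee_rot']); p=np.array(s['eef_pos'])
for a in (-.044,-.02,0,.02,.029,.034):
  for z in ((.14,.095) if a<-.04 else (.095,)): print(a,z,(R.T@(np.array([.53+a*.99,.193-a*.1425,z])-p)*1e3).round(1))
E
```

```text
-0.044 0.14 [ 48.6 -83.  130.9]
-0.044 0.095 [ 48.6 -82.5 175.9]
-0.02 0.095 [ 72.6 -82.2 175.9]
0 0.095 [ 92.6 -81.9 175.9]
0.02 0.095 [112.6 -81.6 175.9]
0.029 0.095 [121.6 -81.5 175.9]
0.034 0.095 [126.6 -81.5 175.8]
```

Call:
apply_moves(motion=[{"travel": [10, -25, 30], "twist": 0, "hand": 0}, {"travel": [20, -50, 58], "twist": 0, "hand": 0}, {"travel": [35, -70, 90], "twist": 0, "hand": 0}, {"travel": [45, -83, 120], "twist": 0, "hand": 0}, {"travel": [45, -83, 150], "twist": 0, "hand": 0}])

```text
time: 7.63
eef_pos: [0.4841, 0.201, 0.1173]
ee_rot: [[0.992, -0.129, -0.003], [-0.129, -0.992, 0.009], [-0.004, -0.009, -1.0]]
force: [-0.0, -0.5, 0.5]
opening: 0.007
```

Call:
apply_moves(motion=[{"travel": [0, 0, 12], "twist": 0, "hand": 0}, {"travel": [0, 0, 24], "twist": 0, "hand": 0}, {"travel": [0, 0, 24], "twist": 0, "hand": 0}])

```text
time: 7.88
eef_pos: [0.4816, 0.2, 0.0883]
ee_rot: [[0.991, -0.13, -0.011], [-0.13, -0.991, 0.007], [-0.012, -0.005, -1.0]]
force: [0.2, 0.1, -0.0]
opening: 0.004
```

```bash
python3 - <<'E'
from h import *
plan([]); s=readout.get_state(); R=np.array(s['ee_rot']); p=np.array(s['eef_pos'])
for a in (0,.029,.034): print(a,(R.T@(np.array([.53+a*.99,.193-a*.1425,.095])-p)*1e3).round(1))
E
```

```text
t 7.8833 pos [0.4816 0.2    0.0883] yaw -7.5 F [ 0.2  0.1 -0. ] q6 1.98
0 [48.8  0.6 -7.3]
0.029 [77.8  1.  -7.7]
0.034 [82.8  1.  -7.7]
```

Call:
apply_moves(motion=[{"travel": [10, 0, -6], "twist": 0, "hand": 0}, {"travel": [20, 0, -7], "twist": 0, "hand": 0}, {"travel": [30, 1, -7], "twist": 0, "hand": 0}, {"travel": [40, 1, -7], "twist": 0, "hand": 0}, {"travel": [50, 1, -7], "twist": 0, "hand": 0}])

```text
time: 8.3
eef_pos: [0.5333, 0.1923, 0.0962]
ee_rot: [[0.991, -0.131, -0.009], [-0.131, -0.991, 0.007], [-0.01, -0.006, -1.0]]
force: [-1.5, 0.6, 1.0]
opening: 0.005
```

Call:
apply_moves(motion=[{"travel": [8, 0, 0], "twist": 0, "hand": 0}, {"travel": [14, 0, 0], "twist": 0, "hand": 0}, {"travel": [20, 0, 0], "twist": 0, "hand": 0}, {"travel": [25, 0, 0], "twist": 0, "hand": 0}])

```text
time: 8.63
eef_pos: [0.5582, 0.1888, 0.0954]
ee_rot: [[0.991, -0.131, -0.01], [-0.131, -0.991, 0.007], [-0.011, -0.006, -1.0]]
force: [-6.1, 1.4, 1.4]
opening: -0.0
```

```bash
python3 - <<'E'
from h import *
plan([]); s=readout.get_state(); R=np.array(s['ee_rot']); p=np.array(s['eef_pos'])
for a in (.029,.034): print(a,(R.T@(np.array([.53+a*.99,.193-a*.1425,.095])-p)*1e3).round(1))
E
```

```text
t 8.6333 pos [0.5582 0.1888 0.0954] yaw -7.5 F [-6.1  1.4  1.4] q6 1.93
0.029 [ 0.5 -0.2  0.4]
0.034 [ 5.5 -0.1  0.4]
```

Call:
apply_moves(motion=[{"travel": [1, 0, 0], "twist": 0, "hand": 0}, {"travel": [2, 0, 0], "twist": 0, "hand": 0}])

```text
time: 8.8
eef_pos: [0.5583, 0.1888, 0.0952]
ee_rot: [[0.991, -0.131, -0.016], [-0.131, -0.991, 0.007], [-0.017, -0.005, -1.0]]
force: [-9.9, 0.7, 7.1]
opening: 0.005
```

The finger no longer advances and the force is rising to 10 N, so the lever is on its stop. I'll back off, lift and check.

Call:
apply_moves(motion=[{"travel": [-12, 0, 0], "twist": 0, "hand": 0}, {"travel": [-35, 0, 0], "twist": 0, "hand": 0}, {"travel": [-65, 0, -20], "twist": 0, "hand": 0}, {"travel": [-95, 15, -55], "twist": 0, "hand": 0}, {"travel": [-125, 35, -95], "twist": 0, "hand": 0}])

```text
time: 9.22
eef_pos: [0.44, 0.1755, 0.1771]
ee_rot: [[0.991, -0.13, -0.019], [-0.129, -0.992, 0.007], [-0.02, -0.004, -1.0]]
force: [-0.4, -0.7, 1.4]
opening: 0.004
```

Call:
apply_moves(motion=[{"travel": [0, 20, -40], "twist": 0, "hand": 0}, {"travel": [0, 40, -80], "twist": 0, "hand": 0}, {"travel": [0, 40, -80], "twist": 0, "hand": 0}, {"travel": [0, 40, -80], "twist": 0, "hand": 0}])

```text
time: 9.55
eef_pos: [0.4379, 0.135, 0.261]
ee_rot: [[0.991, -0.131, -0.01], [-0.131, -0.991, 0.008], [-0.011, -0.007, -1.0]]
force: [-1.0, 0.7, 0.1]
opening: 0.002
```

```bash
python3 - <<'E'
from h import *
d=grab('wrist','w8'); plan([])
P=proj(d,[[.534,.041,.059],[.5298+.052*.99,.193-.052*.1425,.098]]);print('pred ball locked',P)
cv2.imwrite('pics/c6.png',cv2.resize(d['color'][0:200,100:500],None,fx=2,fy=2))
E
```

```text
t 9.6 pos [0.4368 0.1353 0.2581] yaw -7.5 F [ 0.2 -0.4 -0.5] q6 1.88
pred ball locked [[403.18223063  75.58570906]
 [248.78165404  38.75367165]]
```

View pics/c6.png

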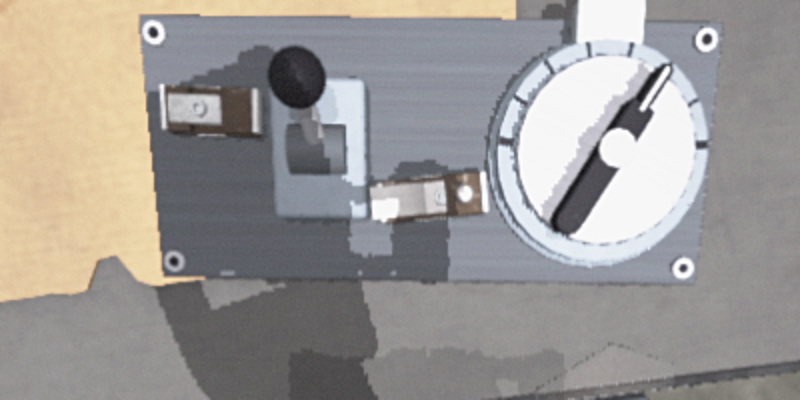

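The ball at (297,77) is full-frame pixel (248.5,38.5). The locked position predicts (248.8,38.8). The dial still points at the sixth tick, the blocks are in place and the robot is clear.

```bash
python3 -c "
from h import *
print(robot.sign_off())"
```

```text
the job is handed in; nothing more can be done
None
```

The dial is four clicks clockwise of where it started, and the lock lever was then pushed over to its locked stop. I handed the job in at about 9.6 s of the 64 s allowed, with the arm clear of everything.

- **Dial:** I pushed the pointer end sideways with closed fingers. The pointer went from the second tick to the sixth. The bar turned by about 100° by measurement, against 96° for four clicks, and it was still there in the last picture.
- **Lever:** I pushed the ball until it stopped, with about 10 N building against the finger. In the last picture the ball is within half a pixel of where the locked position should be.
- **Loose parts:** The two clamp blocks on the base plate looked unmoved. The other two were never approached, but the last picture doesn't show them.

**Disagreement:** Two bar angles differ from the clicks. At the start, the bar measured about 5° off its tick, which I took as a picture-reading error. During the last click, one mid-push reading of about -30° did not fit the click positions well. The final picture does show the pointer on the sixth tick.

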